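# Touch off a carving blank with the locating pin and set the pin in its bore

## Robot

A 6-joint arm with a two-finger parallel gripper is mounted at the origin on the work surface. World frame = base frame: x ahead of the robot, y to its left, z up, the work surface at z = 0. Lengths are in m, angles in rad, forces in N, time in s.
With the tool pointing down it reaches from about 0.225 to 0.875 m from the base axis. Payload 3.4 kg.
Tool frame: the origin (TCP) lies midway between the tips of the shut fingers; the grasp point (between the pads) lies 19 mm behind it (manip.grip_point_offset is the distance from the TCP to the grasp point, in m); x points along the fingers, y is the direction in which the jaws open and shut, and the axes are right-handed (so a half turn about x gives the same grasp; the last joint's range is limited). The gripper opens to 85 mm and grips with 20 to 120 N. Pads are 22 mm wide; open, the fingers measure 114 mm over their backs; the gripper's body (76 mm by 85 mm) begins 54 mm behind the grasp point. The pads swing forward as they close: fully open they stand 13 mm farther back than shut.
Start: joints at [-1.41, 0.276, 1.505, -0, 1.361, -0.121], TCP at [0.16, -0.552, 0.231] pointing down, gripper open.
Joint ranges: [-2.89, 2.89], [-0.75, 2.08], [0.22, 2.7], [-1.18, 4.32], [0.11, 2.71], [-2.7, 2.7]. Speed limits (rad/s): [2.57, 2.57, 3.14, 3.14, 3.14, 3.14].

## Interface

Orientations are given as a unit quaternion [w, x, y, z].
In Python, from rig import manip gives the robot as it stands.
- The arm moves only by the shell command python3 -m crank 'ROWS' [FORCE]. ROWS is a JSON object of lists of equal length, an entry for each row: "grip": the opening, from 0 (shut) to 1 (fully open); "slide": the shift along the world's x, y, z in cm, a list of three; "roll": the turn about the world's z in degrees. In form: {"grip": [grip, ...], "slide": [[dx, dy, dz], ...], "roll": [roll, ...]}. A call has 1 to 20 rows; each row is the pose to reach, as a shift and turn from the pose commanded when the call began; what a row does not reach only later rows make up. A row lasts 1/10 s, in which the tool goes at most 50 mm and 8.59 degrees, less where a joint would pass 70% of its speed; a pose out of reach is approached as far as the arm can. A call with a gripper value outside its range is refused whole. The fingers move at their own pace and stop on an object; FORCE is the grip in N (left out, the last holds). Time passes only in rows, so rows that repeat a pose let the fingers close. It gives the time, the measured TCP pose, the force and the opening at its end, in the units of the state.
- manip.get_state(): the state, without advancing time (a new reading comes with each control period).
- manip.get_image(name): name is "scene" or "side" or "wrist"; returns a dict with "frame" (420x560x3 uint8, red, green, blue), "K" (3x3 intrinsics, pixels), "R" (3x3) and "t" (3): a world point X has camera coordinates R X + t. Camera axes: x right, y down, z forward; pixel columns grow to the right and rows downward; lengths in m; the calibration is good to about 2 mm. A picture is of the moment at which its call begins. There is no depth.
- manip.sign_off(): hands the job in, once; it reports no verdict.
The state is a dict: "clock": time; "qpos": joint angles; "qd": joint speeds; "effort": joint torques, N m; "position": TCP position; "ee_rot": TCP orientation; "contact_force": force on the tool from outside, world axes, zero at the start; "moment": the same for the moment, N m; "width": finger opening in m.
Only numpy, scipy, OpenCV 4.12 (cv2) and the standard library are available. Lean on these libraries where they do the work, as an engineer would, in place of code of your own. Each camera call takes 0.05 s, during which the arm holds its last target. There are 200 camera calls.

## Task

Locate the carving blank by touch: holding the red-headed brass pin from the rack upright, rest the side of its shaft gently and steadily, about half a second each time, against the blank's long face on the red-dot side, first near the red-dot end and then near the other end, and after that against the middle of the end face by the red dot. Then set the pin upright in the bore in the blank's top, fully down, and let go. Never press the pin hard on the blank, and leave the other tools and carvings where they are.

Things in the scene. Friction and masses are not known exactly. Their poses are not given: they have to be found in the camera images.
- board: Fixed dark wooden baseboard flat on the bench, 170 (x) by 220 (y) by 15 mm, origin at the centre of its underside, z up. A 20 mm red dot is painted on its top at the +x,+y corner. It carries the carving blank (see blank_nominal), screwed on from below, rigid. This pose is the board's alone. More than 15 N between the pin and the blank or board is too hard; 2 to 8 N is a good push.
- blank_nominal (a point): Point fixed on the board, at the centre of its top, where the blank's underside should be centred. The blank: pale limewood, 90 (x) by 140 (y) by 45 mm high, upright faces, a half-carved wing 3 mm proud on the half of its top away from the red dot. It was put down by hand: really up to 12 mm off along x and along y and turned up to 0.06 rad either way, and not reported.
- touch_1 (a point): Point fixed on the board: where the middle height of the blank's +x long face (red-dot side) would be, 25 mm from its +y end, if the blank lay true; 38 mm above the board's underside. First touch near here: pin shaft on that long face at board y 12 to 90 mm, tip 18 to 56 mm above the board's underside (below the blank's top), over 1 N for 0.3 s.
- touch_2 (a point): Same long face (+x), 25 mm from its -y end, if the blank lay true (fixed on the board). Second touch: same face, at board y -90 to -15 mm, same heights and push.
- touch_3 (a point): Middle of the blank's +y end face (red-dot side), if the blank lay true (fixed on the board). Third touch: on that end face, at board x -30 to 30 mm, same heights and push.
- bore_nominal (a point): Where the centre of the bore's mouth would be if the blank lay true (fixed on the board, 60 mm above its underside, level with the blank's top). The real bore moves with the blank: 12 mm across, 1 mm chamfer, 30 mm deep, its axis 40 mm in from the +x long face and 45 mm in from the +y end face, square to them.
- rack: Fixed dark wooden tool rack, 60 (x) by 190 (y) by 35 mm high, origin at the centre of its underside. Three upright holes of 12 mm, 25 mm deep, at y -65, 0 and 65 mm; the pin stands in the middle one and a gouge in each of the others.
- pin: Loose locating pin, about 80 g: a round brass shaft 10 mm across from the tip (z 0) to z 55 mm, with a 1 mm chamfer at the tip, and a round red head 24 mm across from z 55 to 90 mm, to be gripped. Origin at the centre of the tip, z up along the pin. In the rack the tip is 10 mm above the bench.
- pin_tip (a point): Centre of the pin's lower end (the same point as the pin's origin).
- gouge_a: Loose gouge with a wooden handle (24 mm across, 121 mm long overall) upright in the rack's -y hole; leave alone. Origin at its lower end.
- gouge_b: The same kind of gouge, upright in the rack's +y hole; leave alone. Origin at its lower end.
- gouge_c: Gouge lying on the bench, 166 mm long, 24 mm thick; its origin is below the blade end and the handle points along +x. Leave alone.
- gouge_d: Another lying gouge, 176 mm long, 24 mm thick, origin and axis as for gouge_c. Leave alone.
- mallet: Wooden carver's mallet lying down: head 80 by 115 by 60 mm centred at x 100 mm, handle 26 mm thick back to x -120 mm. Leave alone.
- bird: Small half-finished carved bird on a 70 by 110 mm plinth, 110 mm high, origin under its centre. Leave alone.
- jar: Open terracotta cup, 70 mm across and 80 mm high, origin under its centre. Leave alone.
There are look-alikes about, which are no part of the job. What is shaped like the pin but blue or turquoise is not meant.

How it is judged:
By the outcome, as a careful person would: the job done as asked, in the order asked, and still so for the second after the job is handed in, with the robot touching nothing.
It also fails if it takes over 72 s, if anything falls off the work surface, if the arm or the gripper's body presses on something with over 40 N, if the wrist force passes 120 N, or if a joint passes its speed limit or range.

## Working session

There is one attempt and no reset: what is moved stays moved. The work goes in short steps, Python scripts to look and compute and a shell command to move; the robot and the scene stay as the last step left them, time stands still between calls to the robot, and variables do not carry over. Pictures are saved under pics/ and viewed, on a budget of 10 in all, crops included, one or two more only if the job needs it, and the job is handed in when it is done.

```bash
ls; mkdir -p pics
cat > h.py <<'E'
import numpy as np, cv2
from rig import manip
def shot(n,f=None):
    d=manip.get_image(n)
    if f: cv2.imwrite('pics/'+f,cv2.cvtColor(d['frame'],cv2.COLOR_RGB2BGR)); np.savez('pics/'+f[:-4],**d)
    return d
def load(f): return dict(np.load('pics/'+f+'.npz'))
def ray(d,u,v):
    r=d['R'].T@np.linalg.inv(d['K'])@np.array([u,v,1.]); return -d['R'].T@d['t'],r/np.linalg.norm(r)
def plane(d,u,v,z):
    c,r=ray(d,u,v); return c+r*(z-c[2])/r[2]
def tri(*obs):
    A=0;b=0
    for d,u,v in obs:
        c,r=ray(d,u,v);P=np.eye(3)-np.outer(r,r);A=A+P;b=b+P@c
    return np.linalg.solve(A,b)
def proj(d,X):
    p=d['K']@(d['R']@np.array(X)+d['t']);return p[:2]/p[2]
E
python3 - <<'E'
from h import *
for n in('scene','side','wrist'):
    d=shot(n,n+'0.png');print(n,-d['R'].T@d['t'],d['K'][0,0])
a=[cv2.imread(f'pics/{n}0.png') for n in('scene','side')]
s=manip.get_state();print({k:np.round(v,3) for k,v in s.items()}, manip.grip_point_offset)
E
```

```text
pics
scene [ 1.3746402  -0.01070113  0.95713409] 420.33582863620757
side [0.26197707 0.86795163 0.63679667] 394.5580158196718
wrist [ 0.24191891 -0.52856551  0.37276474] 299.99692026295963
{'clock': np.float64(0.15), 'qpos': array([-1.41 ,  0.276,  1.506,  0.   ,  1.361, -0.121]), 'qd': array([ 0.001, -0.002, -0.004, -0.   ,  0.001, -0.   ]), 'effort': array([-1.0000e-03, -4.1715e+01, -2.4603e+01, -0.0000e+00,  8.0000e-03,
       -0.0000e+00]), 'position': array([ 0.16 , -0.552,  0.231]), 'ee_rot': array([-0.099, -0.7  , -0.1  ,  0.7  ]), 'contact_force': array([0.151, 0.874, 0.243]), 'moment': array([-0.054,  0.039,  0.046]), 'width': np.float64(0.085)} 0.0187
```

View pics/scene0.png

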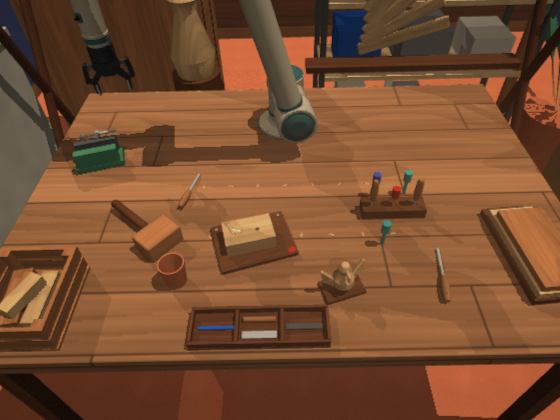

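View pics/side0.png

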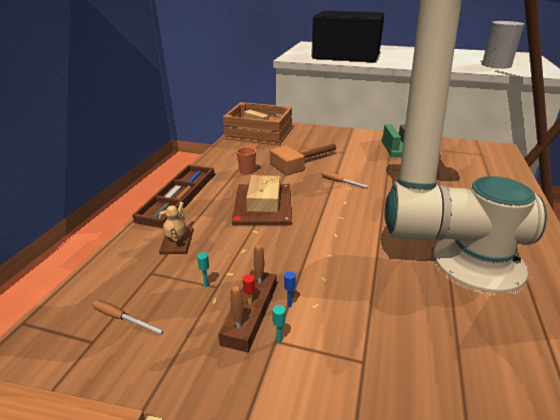

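Candidates: the red head is at scene (396,192) and side (249,285). The look-alikes are blue at scene (377,178) and turquoise at (408,176) and (386,228). The gouge handles are at (376,190) and (419,190). I choose the red one and check it in a crop. The board's red dot is at scene (291,250), the near-right corner.

Run:
```python
from h import *
S=load('scene0');D=load('side0')
def red(d,box):
    x0,y0,x1,y1=box;f=d['frame'][y0:y1,x0:x1]
    h=cv2.cvtColor(f,cv2.COLOR_RGB2HSV)
    m=(((h[...,0]<5)|(h[...,0]>174))&(h[...,1]>190)&(h[...,2]>90)).astype(np.uint8)
    n,l,st,c=cv2.connectedComponentsWithStats(m)
    i=1+np.argmax(st[1:,4]);x,y,w,hh,a=st[i];return (x+x0,y+y0,w,hh,a),c[i]+[x0,y0]
for nm,b in(('pin',((385,180,410,205),(235,270,262,300))),('dot',((280,240,302,258),(228,210,246,224)))):
    r=red(S,b[0]);q=red(D,b[1]);print(nm,r,q,tri((S,*r[1]),(D,*q[1])),plane(S,*r[1],.015),plane(D,*q[1],.015))
def crop(d,b,k):
    x0,y0,x1,y1=b;return cv2.resize(d['frame'][y0:y1,x0:x1],None,fx=k,fy=k,interpolation=cv2.INTER_CUBIC)
top=np.hstack([crop(S,(200,200,310,275),3.5),crop(S,(350,160,440,235),3.5)])
bot=np.hstack([crop(D,(220,165,310,235),4),crop(D,(210,240,300,310),4)])
w=max(top.shape[1],bot.shape[1]);P=lambda a:np.pad(a,((0,0),(0,w-a.shape[1]),(0,0)))
o=np.vstack([P(top),P(bot)]);print(o.shape);cv2.imwrite('pics/c1.png',o[...,::-1])
```

```text
pin ((np.int32(393), np.int32(186), np.int32(8), np.int32(8), np.int32(36)), array([396.55555556, 188.77777778])) ((np.int32(243), np.int32(274), np.int32(12), np.int32(20), np.int32(210)), array([248.55714286, 283.81904762])) [0.48357606 0.32085169 0.08909777] [0.40476764 0.3478165  0.015     ] [0.51484854 0.24974509 0.015     ]
dot ((np.int32(289), np.int32(247), np.int32(6), np.int32(5), np.int32(27)), array([291.40740741, 249.07407407])) ((np.int32(234), np.int32(216), np.int32(7), np.int32(5), np.int32(23)), array([236.91304348, 217.86956522])) [0.63943222 0.00454581 0.01382033] [0.64026392 0.00447307 0.015     ] [0.63874699 0.00629322 0.015     ]
(542, 720, 3)
```

View pics/c1.png

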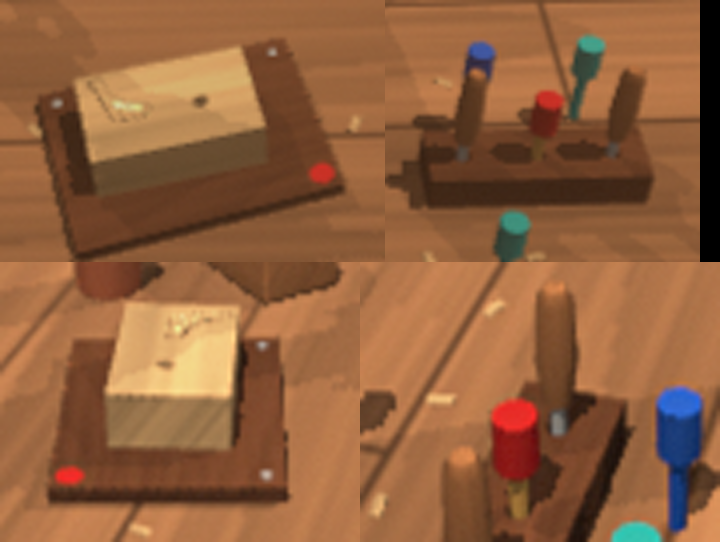

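Crop confirms the red pin stands in the middle rack hole between two gouges; no other red head. Now numbers for the pin, rack direction, board and blank.

Run:
```python
from h import *
from scipy.spatial.transform import Rotation as Ro
S=load('scene0');D=load('side0')
A=lambda x,y:(200+x/3.5,200+y/3.5); B=lambda x,y:(350+(x-385)/3.5,160+y/3.5)
C=lambda x,y:(220+x/4,165+(y-262)/4); E=lambda x,y:(210+(x-360)/4,240+(y-262)/4)
p=lambda n,d,uv,z:print(n,np.round(plane(d,*uv,z)*1000,1))
p('pintop S',S,B(548,100),.1);p('pintop D',D,E(515,412),.1)
print('tri',tri((S,*B(548,100)),(D,*E(515,412))))
p('gA top',S,B(478,74),.128);p('gB top',S,B(632,74),.128)
p('rack f',S,B(425,183),.035);p('rack f',S,B(652,180),.035)
for n,x,y in(('-x-y',38,97),('-x+y',285,40),('+x+y',343,186),('+x-y',75,255)):p('board '+n,S,A(x,y),.015)
for n,x,y in(('-x-y',76,80),('-x+y',242,46),('+x+y',266,131),('+x-y',93,164)):p('blank '+n,S,A(x,y),.06)
p('bore',S,A(201,100),.06)
for n,x,y in(('-x-y',281,339),('-x+y',286,490),('+x+y',50,490),('+x-y',75,340)):p('boardD '+n,D,C(x,y),.015)
for n,x,y in(('-x-y',239,308),('-x+y',236,397),('+x+y',107,396),('+x-y',125,304)):p('blankD '+n,D,C(x,y),.06)
p('boreD',D,C(165,364),.06)
s=manip.get_state();print(Ro.from_quat(np.roll(s['ee_rot'],-1)).as_matrix().round(3))
```

```text
pintop S [491.4 315.7 100. ]
pintop D [486.1 317.2 100. ]
tri [0.48766316 0.31600347 0.09759488]
gA top [487.8 254.  128. ]
gB top [491.7 379.5 128. ]
rack f [522.7 216.3  35. ]
rack f [524.7 408.9  35. ]
board -x-y [ 554.2 -232.8   15. ]
board -x+y [493.8 -22.5  15. ]
board +x+y [655.1  22.6  15. ]
board +x-y [ 716.6 -186.7   15. ]
blank -x-y [ 575.8 -193.    60. ]
blank -x+y [541.7 -57.7  60. ]
blank +x+y [633.7 -37.7  60. ]
blank +x-y [ 663.3 -172.    60. ]
bore [600.1 -90.1  60. ]
boardD -x-y [ 544.1 -227.    15. ]
boardD -x+y [484.6 -16.7  15. ]
boardD +x+y [642.9  29.2  15. ]
boardD +x-y [ 705.1 -178.6   15. ]
blankD -x-y [ 568.3 -187.4   60. ]
blankD -x+y [532.5 -56.3  60. ]
blankD +x+y [621.1 -32.   60. ]
blankD +x-y [ 656.5 -168.8   60. ]
boreD [596.  -87.1  60. ]
[[-0.     0.278 -0.961]
 [ 0.001 -0.961 -0.278]
 [-1.    -0.001 -0.   ]]
```

```bash
python3 -m crank '{"grip":[1,1,1,1,1,1,1,1,1,1,1,1,1,1,1,1,1,1,1,1],"slide":[[0.5,1,1],[1.5,4,2],[3.2,8.5,2],[5,13,2],[7,18,2],[8.7,23,2],[10.5,28,2],[12.5,33,2],[14.3,38,2],[16.2,43,2],[18,48,2],[20,53,2],[22,58,2],[23.8,63,2],[25.7,68,2],[27.6,73,2],[29.5,78,2],[31.3,83,2],[32.4,86,2],[32.8,86.8,2]],"roll":[1,4,8,12,16,20,24,28,32,36,40,44,48,52,56,60,64,68,72,74]}' 100
python3 - <<'E'
from h import *
manip.get_state()
d=shot('wrist','w1.png');s=manip.get_state();print(s['position'],s['contact_force'],s['clock'],-d['R'].T@d['t'])
h=cv2.cvtColor(d['frame'],cv2.COLOR_RGB2HSV)
m=(((h[...,0]<5)|(h[...,0]>174))&(h[...,1]>190)&(h[...,2]>90)).astype(np.uint8)
n,l,st,c=cv2.connectedComponentsWithStats(m)
for i in range(1,n):
    if st[i,4]>60: print(st[i],c[i],plane(d,*c[i],.1)[:2])
E
```

```text
clock: 2.15
position: [0.4876, 0.319, 0.2519]
ee_rot: [0.502, 0.499, 0.502, -0.498]
contact_force: [-0.1, -0.4, -0.1]
width: 0.0858
[0.49015689 0.32423102 0.25128018] [4.30578081 3.92511305 0.25932641] 2.2 [0.487312   0.40367367 0.39423884]
[267 180  23  29 499] [278.17835671 194.44088176] [0.48927997 0.31939446]
```

View pics/w1.png

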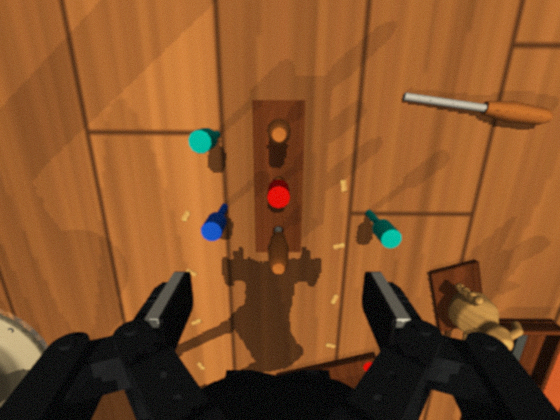

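The wrist view shows the red head at (278,197), gouges at (279,131) and (279,265) in line vertically (along world y), and the jaws opening along x with free space on both sides. I go down partway and remeasure.

```bash
python3 -m crank '{"grip":[1,1,1,1,1,1,1,1],"slide":[[0,0,-1],[0,0,-3],[0,0,-5.5],[0,0,-8],[0,0,-9.5],[0,0,-10],[0,0,-10],[0,0,-10]],"roll":[0,0,0,0,0,0,0,0]}'
cat >> h.py <<'E'
def redblobs(d,amin=60):
    h=cv2.cvtColor(d['frame'],cv2.COLOR_RGB2HSV)
    m=(((h[...,0]<5)|(h[...,0]>174))&(h[...,1]>190)&(h[...,2]>90)).astype(np.uint8)
    n,l,st,c=cv2.connectedComponentsWithStats(m)
    return [(st[i],c[i]) for i in range(1,n) if st[i,4]>amin]
E
python3 - <<'E'
from h import *
d=shot('wrist','w2.png');s=manip.get_state();print(s['position'],s['contact_force'],s['clock'])
for st,c in redblobs(d):
    x,y,w,hh,a=st; u=x+(w-1)/2; v=y+hh-.5-w/2; print(st,u,v,plane(d,u,v,.1),plane(d,u,y+hh-.5,.1))
E
```

```text
clock: 3.0
position: [0.4882, 0.3153, 0.1524]
ee_rot: [0.501, 0.5, 0.5, -0.499]
contact_force: [0.8, -0.1, 0.5]
width: 0.0858
[0.48839326 0.31556842 0.15258113] [-0.27067642 -0.45426831 -0.4362025 ] 3.05
[ 262  204   33   43 1084] 278.0 230.0 [0.48935401 0.31832417 0.1       ] [0.48940053 0.30552515 0.1       ]
```

```bash
python3 -m crank '{"grip":[1,1,1,1,1,1,1,0.6,0.2,0,0,0,0,0,0],"slide":[[0.1,0.2,-1],[0.1,0.2,-3],[0.1,0.2,-5],[0.1,0.2,-7],[0.1,0.2,-8.5],[0.1,0.2,-9],[0.1,0.2,-9],[0.1,0.2,-9],[0.1,0.2,-9],[0.1,0.2,-9],[0.1,0.2,-9],[0.1,0.2,-9],[0.1,0.2,-9],[0.1,0.2,-9],[0.1,0.2,-9]],"roll":[0,0,0,0,0,0,0,0,0,0,0,0,0,0,0]}' 90
```

```text
clock: 4.55
position: [0.4892, 0.3178, 0.0621]
ee_rot: [0.501, 0.5, 0.501, -0.499]
contact_force: [-0.7, -0.8, 4.9]
width: 0.022
```

```bash
python3 -m crank '{"grip":[0,0,0,0,0,0,0,0,0],"slide":[[0,0,0.5],[0,0,2],[0,0,4.5],[0,0,7.5],[0,0,11],[0,0,14],[0,0,15.5],[0,0,16],[0,0,16]],"roll":[0,0,0,0,0,0,0,0,0]}'
python3 - <<'E'
from h import *
s=manip.get_state();print(s['position'],s['contact_force'],s['clock'],s['width'])
S=shot('scene','s2.png');D=shot('side','d2.png');t=s['position']
o=[]
for d in(S,D):
    u,v=proj(d,t+[0,0,-.02]).astype(int);o.append(cv2.resize(d['frame'][v-40:v+40,u-35:u+35],None,fx=5,fy=5,interpolation=cv2.INTER_CUBIC));print(u,v)
cv2.imwrite('pics/c2.png',np.hstack(o)[...,::-1])
E
```

```text
clock: 5.45
position: [0.4889, 0.3176, 0.2215]
ee_rot: [0.501, 0.5, 0.501, -0.499]
contact_force: [-0.4, -0.1, -0.3]
width: 0.0222
[0.48889782 0.317632   0.22146462] [-0.39515341 -0.06936744 -0.29583216] 5.45 0.0221512857070856
403 161
244 236
```

View pics/c2.png

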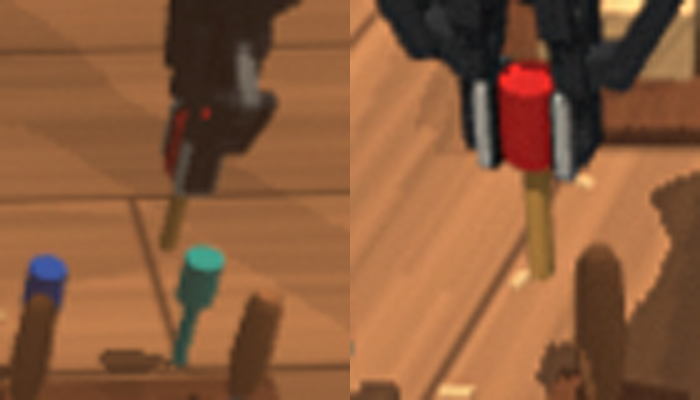

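```bash
python3 -m crank '{"grip":[0,0,0,0,0,0,0,0,0,0,0,0,0,0,0],"slide":[[0.4,-1,0],[1.5,-3.5,0],[3,-7,0],[4.9,-11,0],[6.8,-15,0],[8.6,-19,0],[10.4,-23,0],[12.2,-27,0],[14,-31,0],[15.5,-34.5,0],[16.3,-36.3,0],[16.7,-37,0],[16.7,-37,0],[16.7,-37,0],[16.7,-37,0]],"roll":[0,1,2,4,6,8,10,11,12,13,14,14,14,14,14]}'
python3 - <<'E'
from h import *
s=manip.get_state();d=shot('wrist','w3.png');print(s['position'],s['contact_force'],s['clock'],-d['R'].T@d['t'])
S=load('s2');D=load('d2');print('tip-tcp',tri((S,401.8,170.6),(D,247.2,250.4))-[.4889,.3176,.2215])
for n,d in(('s3','scene'),('d3','side')):shot(d,n+'.png')
E
```

```text
clock: 7.05
position: [0.6553, -0.051, 0.2213]
ee_rot: [0.558, 0.434, 0.558, -0.434]
contact_force: [-1.1, -0.2, -0.6]
width: 0.0223
[ 0.65526278 -0.05097796  0.22128315] [-1.0826721  -0.19424017 -0.58404905] 7.05 [0.63489732 0.0312292  0.36358625]
tip-tcp [-0.00165981  0.00057094 -0.05397258]
```

View pics/w3.png

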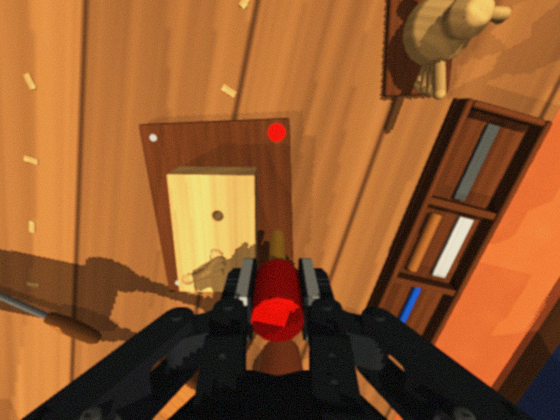

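The wrist view shows the blank's top corners near (167,174) and (256,174), the bore at (217,215), the dot at (276,132) and the pin shaft end at about (279,236). I refine these with masks and fits.

```bash
cat > m.py <<'E'
from h import *
def fit(d,pts,z):  # line fit in world
    P=np.array([plane(d,u,v,z)[:2] for u,v in pts]);vx,vy,x,y=cv2.fitLine(P.astype(np.float32),cv2.DIST_HUBER,0,.0005,.01).ravel();return np.array([x,y]),np.array([vx,vy])
d=load('w3');f=cv2.GaussianBlur(d['frame'].astype(np.float32),(3,3),0);V=f[...,1]
gr=lambda a:np.argmax(np.abs(a))
# +x edge of top: rows 180..228, cols 248..266 bright->dark
ex=[(248+gr(np.diff(V[v,248:266]))+.5,v) for v in range(182,226,2)]
ey=[(u,166+gr(np.diff(V[166:182,u]))+.5) for u in range(174,252,3)]
ex2=[(280+gr(np.diff(V[v,280:300]))+.5,v) for v in range(150,225,3)]
ey2=[(u,112+gr(np.diff(V[112:130,u]))+.5) for u in range(160,262,4)]
print(ex[::6],ey[::6],ex2[::6],ey2[::6])
def corner(A,B,nm):
    (p,a),(q,b)=A,B;s=np.linalg.solve(np.c_[a,-b],q-p)
    a=a if a[1]>0 else -a;b=b if b[0]>0 else -b
    c=p+s[0]*(A[1]);print(nm,'corner',c*1e3,'yaw from long',np.degrees(np.arctan2(-a[0],a[1])),'short',np.degrees(np.arctan2(b[1],b[0])));return c
corner(fit(d,ex,.06),fit(d,ey,.06),'blank');corner(fit(d,ex2,.015),fit(d,ey2,.015),'board')
b=cv2.cvtColor(d['frame'],cv2.COLOR_RGB2GRAY)[205:226,206:230];m=(b<b.max()*.55);yy,xx=np.nonzero(m);u,v=xx.mean()+206,yy.mean()+205
print('bore',u,v,m.sum(),plane(d,u,v,.06)*1e3)
for st,c in redblobs(d):print('red',st,c,plane(d,*c,.015)*1e3)
E
python3 m.py
```

```text
[(np.float64(254.5), 182), (np.float64(254.5), 194), (np.float64(254.5), 206), (np.float64(254.5), 218)] [(174, np.float64(173.5)), (192, np.float64(173.5)), (210, np.float64(174.5)), (228, np.float64(174.5)), (246, np.float64(174.5))] [(np.float64(290.5), 150), (np.float64(290.5), 168), (np.float64(291.5), 186), (np.float64(291.5), 204), (np.float64(292.5), 222)] [(160, np.float64(122.5)), (184, np.float64(121.5)), (208, np.float64(120.5)), (232, np.float64(119.5)), (256, np.float64(118.5))]
blank corner [628.51385  -38.551537] yaw from long 12.834476 short 13.529591
board corner [650.29376   23.940836] yaw from long 16.590582 short 16.575378
bore 217.27397260273972 215.1917808219178 73 [599.49451732 -91.5602225   60.        ]
red [267 123  19  19 262] [276.14885496 131.97328244] [640.32706883   4.87514926  15.        ]
red [ 251  259   53   84 3181] [277.78717384 303.32756995] [ 698.659591   -216.52468419   15.        ]
```

```bash
python3 -m crank '{"grip":[0,0,0,0,0,0,0,0,0,0,0,0],"slide":[[-0.15,-0.75,-1],[-0.15,-0.75,-3],[-0.15,-0.75,-5],[-0.15,-0.75,-7],[-0.15,-0.75,-9],[-0.15,-0.75,-11],[-0.15,-0.75,-12.5],[-0.15,-0.75,-13.3],[-0.15,-0.75,-13.4],[-0.15,-0.75,-13.4],[-0.15,-0.75,-13.4],[-0.15,-0.75,-13.4]],"roll":[-0.8,-0.8,-0.8,-0.8,-0.8,-0.8,-0.8,-0.8,-0.8,-0.8,-0.8,-0.8]}'
python3 -m crank '{"grip":[0,0,0,0,0,0,0,0],"slide":[[-0.24,-0.06,0],[-0.49,-0.11,0],[-0.73,-0.17,0],[-0.97,-0.23,0],[-0.97,-0.23,0],[-0.97,-0.23,0],[-0.97,-0.23,0],[-0.97,-0.23,0]],"roll":[0,0,0,0,0,0,0,0]}'
```

```text
clock: 8.4
position: [0.655, -0.06, 0.0884]
ee_rot: [0.555, 0.439, 0.554, -0.438]
contact_force: [-0.8, 0.1, -1.0]
width: 0.0221
clock: 9.2
position: [0.6448, -0.0621, 0.0873]
ee_rot: [0.555, 0.439, 0.555, -0.438]
contact_force: [-0.2, -0.3, -0.8]
width: 0.0221
```

```bash
python3 -m crank '{"grip":[0,0,0,0,0],"slide":[[-0.1,-0.02,0],[-0.19,-0.05,0],[-0.29,-0.07,0],[-0.29,-0.07,0],[-0.29,-0.07,0]],"roll":[0,0,0,0,0]}'
python3 -m crank '{"grip":[0,0,0,0],"slide":[[-0.1,-0.02,0],[-0.1,-0.02,0],[-0.1,-0.02,0],[-0.1,-0.02,0]],"roll":[0,0,0,0]}'
python3 -m crank '{"grip":[0,0,0,0],"slide":[[-0.1,-0.02,0],[-0.1,-0.02,0],[-0.1,-0.02,0],[-0.1,-0.02,0]],"roll":[0,0,0,0]}'
```

```text
clock: 9.7
position: [0.6418, -0.0629, 0.0874]
ee_rot: [0.555, 0.439, 0.555, -0.438]
contact_force: [0.2, 0.0, -1.5]
width: 0.0221
clock: 10.1
position: [0.6408, -0.0631, 0.0873]
ee_rot: [0.555, 0.439, 0.555, -0.438]
contact_force: [-0.6, -0.2, -1.2]
width: 0.022
clock: 10.5
position: [0.6398, -0.0633, 0.0873]
ee_rot: [0.555, 0.439, 0.555, -0.438]
contact_force: [0.5, 0.8, 0.3]
width: 0.0225
```

```bash
for i in 1 2; do python3 -m crank '{"grip":[0,0,0,0],"slide":[[-0.05,-0.01,0],[-0.05,-0.01,0],[-0.05,-0.01,0],[-0.05,-0.01,0]],"roll":[0,0,0,0]}'; done
```

```text
clock: 10.9
position: [0.6393, -0.0633, 0.0873]
ee_rot: [0.555, 0.439, 0.555, -0.438]
contact_force: [0.2, 1.0, -1.5]
width: 0.0223
clock: 11.3
position: [0.6388, -0.0635, 0.0873]
ee_rot: [0.555, 0.439, 0.555, -0.439]
contact_force: [0.1, 0.6, -0.6]
width: 0.0223
```

```bash
python3 -m crank '{"grip":[0,0,0,0],"slide":[[-0.1,-0.02,0],[-0.1,-0.02,0],[-0.1,-0.02,0],[-0.1,-0.02,0]],"roll":[0,0,0,0]}'
```

```text
clock: 11.7
position: [0.6381, -0.0636, 0.0874]
ee_rot: [0.555, 0.439, 0.555, -0.438]
contact_force: [0.5, 0.6, -1.1]
width: 0.0225
```

```bash
python3 -m crank '{"grip":[0,0,0,0],"slide":[[-0.05,-0.01,0],[-0.05,-0.01,0],[-0.05,-0.01,0],[-0.05,-0.01,0]],"roll":[0,0,0,0]}'
```

```text
clock: 12.1
position: [0.6378, -0.0637, 0.0875]
ee_rot: [0.555, 0.439, 0.554, -0.438]
contact_force: [2.6, 1.0, -1.2]
width: 0.0223
```

```bash
python3 -m crank '{"grip":[0,0,0,0,0,0,0,0],"slide":[[-0.04,-0.01,0],[-0.04,-0.01,0],[-0.04,-0.01,0],[-0.04,-0.01,0],[-0.04,-0.01,0],[-0.04,-0.01,0],[-0.04,-0.01,0],[-0.04,-0.01,0]],"roll":[0,0,0,0,0,0,0,0]}'
```

```text
clock: 12.9
position: [0.6375, -0.0637, 0.0876]
ee_rot: [0.555, 0.439, 0.554, -0.438]
contact_force: [4.1, 2.5, 0.3]
width: 0.0223
```

```bash
python3 -m crank '{"grip":[0,0,0,0,0,0,0,0,0,0,0,0,0,0,0,0,0,0],"slide":[[0.2,0.05,0],[0.7,0.17,0],[1.46,0.34,0],[1.6,-0.3,0],[1.9,-1.5,0],[2.2,-2.7,0],[2.45,-3.8,0],[2.7,-4.9,0],[3,-6.1,0],[3.2,-7.1,0],[3.35,-7.7,0],[3.4,-7.94,0],[3.4,-7.94,0],[3,-8.03,0],[2.6,-8.12,0],[2.33,-8.19,0],[2.33,-8.19,0],[2.33,-8.19,0]],"roll":[0,0,0,0,0,0,0,0,0,0,0,0,0,0,0,0,0,0]}'
```

```text
clock: 14.7
position: [0.6602, -0.1456, 0.0875]
ee_rot: [0.555, 0.439, 0.555, -0.438]
contact_force: [-0.3, -0.0, -1.0]
width: 0.022
```

```bash
python3 -m crank '{"grip":[0,0,0,0],"slide":[[-0.1,-0.02,0],[-0.15,-0.03,0],[-0.15,-0.03,0],[-0.15,-0.03,0]],"roll":[0,0,0,0]}'
```

```text
clock: 15.1
position: [0.6587, -0.1461, 0.0873]
ee_rot: [0.555, 0.439, 0.555, -0.438]
contact_force: [0.4, -0.9, -1.1]
width: 0.0218
```

```bash
python3 -m crank '{"grip":[0,0,0,0],"slide":[[-0.1,-0.02,0],[-0.1,-0.02,0],[-0.1,-0.02,0],[-0.1,-0.02,0]],"roll":[0,0,0,0]}'
```

```text
clock: 15.5
position: [0.6578, -0.1463, 0.0874]
ee_rot: [0.555, 0.439, 0.555, -0.438]
contact_force: [0.2, 0.0, 0.0]
width: 0.0222
```

```bash
python3 -m crank '{"grip":[0,0,0,0],"slide":[[-0.1,-0.02,0],[-0.1,-0.02,0],[-0.1,-0.02,0],[-0.1,-0.02,0]],"roll":[0,0,0,0]}'
```

```text
clock: 15.9
position: [0.6574, -0.1465, 0.0876]
ee_rot: [0.555, 0.439, 0.554, -0.438]
contact_force: [1.9, -0.5, -0.1]
width: 0.022
```

```bash
python3 -m crank '{"grip":[0,0,0,0],"slide":[[-0.05,-0.01,0],[-0.05,-0.01,0],[-0.05,-0.01,0],[-0.05,-0.01,0]],"roll":[0,0,0,0]}'
```

```text
clock: 16.3
position: [0.657, -0.1467, 0.0877]
ee_rot: [0.555, 0.439, 0.554, -0.438]
contact_force: [4.1, 0.3, -0.8]
width: 0.0221
```

```bash
python3 -m crank '{"grip":[0,0,0,0],"slide":[[-0.05,-0.01,0],[-0.05,-0.01,0],[-0.05,-0.01,0],[-0.05,-0.01,0]],"roll":[0,0,0,0]}'
```

```text
clock: 16.7
position: [0.6568, -0.1467, 0.0878]
ee_rot: [0.556, 0.439, 0.554, -0.438]
contact_force: [5.4, -0.1, -0.4]
width: 0.022
```

```bash
python3 -m crank '{"grip":[0,0,0,0,0,0,0,0,0,0,0,0,0,0,0,0,0,0,0,0],"slide":[[0.3,0.07,0],[1,0.24,0],[1.95,0.46,0],[1.7,1.5,0],[1.3,3.2,0],[0.9,5,0],[0.5,6.8,0],[0.1,8.6,0],[-0.35,10.4,0],[-0.75,12.1,0],[-1.05,13.4,0],[-1.2,13.9,0],[-2,13.7,0],[-3.2,13.4,0],[-4.6,13.1,0],[-6,12.8,0],[-7.1,12.5,0],[-7.53,12.42,0],[-7.53,12.42,0],[-7.53,12.42,0]],"roll":[0,0,0,0,0,0,0,0,0,0,0,0,0,0,0,0,0,0,0,0]}'
```

```text
clock: 18.7
position: [0.581, -0.0228, 0.0876]
ee_rot: [0.555, 0.439, 0.554, -0.438]
contact_force: [0.3, 0.3, -0.7]
width: 0.0221
```

```bash
python3 -m crank '{"grip":[0,0,0,0,0,0,0],"slide":[[0.07,-0.3,0],[0.16,-0.7,0],[0.26,-1.1,0],[0.37,-1.56,0],[0.37,-1.56,0],[0.37,-1.56,0],[0.37,-1.56,0]],"roll":[0,0,0,0,0,0,0]}'
```

```text
clock: 19.4
position: [0.584, -0.038, 0.0873]
ee_rot: [0.555, 0.439, 0.555, -0.439]
contact_force: [0.2, -0.5, -0.9]
width: 0.0221
```

```bash
python3 -m crank '{"grip":[0,0,0,0,0],"slide":[[0.02,-0.1,0],[0.05,-0.19,0],[0.07,-0.29,0],[0.07,-0.29,0],[0.07,-0.29,0]],"roll":[0,0,0,0,0]}'
```

```text
clock: 19.9
position: [0.5848, -0.041, 0.0873]
ee_rot: [0.555, 0.439, 0.555, -0.438]
contact_force: [0.4, -0.4, -0.9]
width: 0.0222
```

```bash
python3 -m crank '{"grip":[0,0,0,0],"slide":[[0.02,-0.1,0],[0.02,-0.1,0],[0.02,-0.1,0],[0.02,-0.1,0]],"roll":[0,0,0,0]}'
```

```text
clock: 20.3
position: [0.585, -0.0419, 0.0873]
ee_rot: [0.555, 0.439, 0.555, -0.438]
contact_force: [0.4, 0.3, -0.2]
width: 0.0222
```

```bash
python3 -m crank '{"grip":[0,0,0,0],"slide":[[0.02,-0.1,0],[0.02,-0.1,0],[0.02,-0.1,0],[0.02,-0.1,0]],"roll":[0,0,0,0]}'
```

```text
clock: 20.7
position: [0.5852, -0.043, 0.0873]
ee_rot: [0.555, 0.439, 0.555, -0.439]
contact_force: [0.6, -0.1, -0.5]
width: 0.022
```

```bash
python3 -m crank '{"grip":[0,0,0,0],"slide":[[0.01,-0.06,0],[0.01,-0.06,0],[0.01,-0.06,0],[0.01,-0.06,0]],"roll":[0,0,0,0]}'
```

```text
clock: 21.1
position: [0.5853, -0.0434, 0.0874]
ee_rot: [0.555, 0.439, 0.555, -0.438]
contact_force: [-0.8, 0.9, 0.1]
width: 0.0219
```

```bash
python3 -m crank '{"grip":[0,0,0,0],"slide":[[0.01,-0.06,0],[0.01,-0.06,0],[0.01,-0.06,0],[0.01,-0.06,0]],"roll":[0,0,0,0]}'
```

```text
clock: 21.5
position: [0.5853, -0.0437, 0.0873]
ee_rot: [0.554, 0.439, 0.555, -0.438]
contact_force: [-0.7, 3.5, 0.2]
width: 0.0223
```

```bash
python3 -m crank '{"grip":[0,0,0,0],"slide":[[0.01,-0.06,0],[0.01,-0.06,0],[0.01,-0.06,0],[0.01,-0.06,0]],"roll":[0,0,0,0]}'
```

```text
clock: 21.9
position: [0.5853, -0.0439, 0.0874]
ee_rot: [0.554, 0.439, 0.555, -0.438]
contact_force: [-0.9, 5.0, 2.1]
width: 0.022
```

```bash
python3 -m crank '{"grip":[0,0,0,0,0,0,0,0,0,0,0,0,0,0,0,0],"slide":[[-0.05,0.2,0],[-0.15,0.6,0],[-0.23,0.97,0.3],[-0.23,0.97,1.5],[-0.23,0.97,3],[-0.23,0.97,4.5],[-0.23,0.97,5],[0,0,5],[0.4,-1.5,5],[0.8,-3,5],[1.1,-4.2,5],[1.32,-4.68,5],[1.32,-4.68,5],[1.32,-4.68,5],[1.32,-4.68,5],[1.32,-4.68,5]],"roll":[0,0,0,0,0,0,0,0,0,0,0,0,0,0,0,0]}'
python3 - <<'E'
from h import *
s=manip.get_state();print(s['position'],s['contact_force'],s['clock'])
S=shot('scene','s4.png');D=shot('side','d4.png');t=s['position']
o=[]
for d in(S,D):
    u,v=proj(d,t+[0,0,-.06]).astype(int);o.append(cv2.resize(d['frame'][v-30:v+30,u-30:u+30],None,fx=6.5,fy=6.5,interpolation=cv2.INTER_CUBIC));print(u,v)
cv2.imwrite('pics/c3.png',np.hstack(o)[...,::-1])
E
```

```text
clock: 23.5
position: [0.5985, -0.091, 0.1373]
ee_rot: [0.555, 0.438, 0.555, -0.438]
contact_force: [0.2, 0.4, -1.0]
width: 0.0222
[ 0.59851926 -0.09099534  0.1373423 ] [ 0.15190162  0.35319514 -1.03201933] 23.5
256 224
260 184
```

View pics/c3.png

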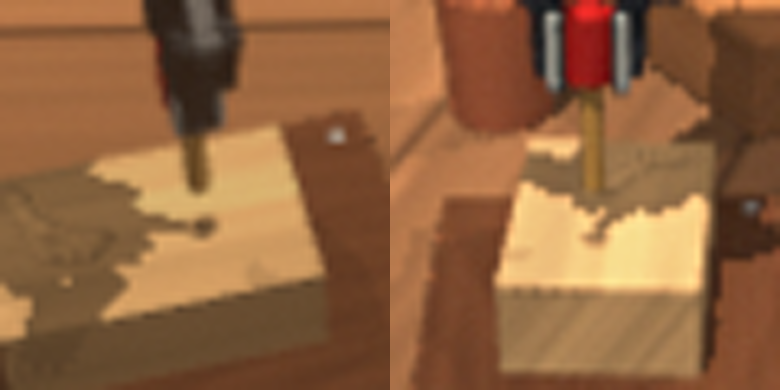

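The crop shows the pin upright, and the tip lines up with the bore in both views: crop (197,185) above (203,226), and (594,190) above (596,237). I go down in steps.

```bash
python3 -m crank '{"grip":[0,0,0,0,0,0,0],"slide":[[0,-0.05,-0.5],[0,-0.05,-1.2],[0,-0.05,-1.8],[0,-0.05,-2.2],[0,-0.05,-2.4],[0,-0.05,-2.4],[0,-0.05,-2.4]],"roll":[0,0,0,0,0,0,0]}'
```

```text
clock: 24.3
position: [0.5988, -0.0921, 0.1134]
ee_rot: [0.555, 0.439, 0.555, -0.438]
contact_force: [0.7, -0.6, -0.2]
width: 0.0223
```

```bash
python3 -m crank '{"grip":[0,0,0,0,0],"slide":[[0,0,-0.1],[0,0,-0.2],[0,0,-0.3],[0,0,-0.3],[0,0,-0.3]],"roll":[0,0,0,0,0]}'
```

```text
clock: 24.8
position: [0.5987, -0.0921, 0.1103]
ee_rot: [0.555, 0.439, 0.555, -0.438]
contact_force: [-0.6, -0.3, -0.4]
width: 0.0224
```

```bash
python3 -m crank '{"grip":[0,0,0,0,0,0],"slide":[[0,0.05,-0.1],[0,0.05,-0.2],[0,0.05,-0.3],[0,0.05,-0.4],[0,0.05,-0.4],[0,0.05,-0.4]],"roll":[0,0,0,0,0,0]}'
```

```text
clock: 25.4
position: [0.5987, -0.0915, 0.1063]
ee_rot: [0.555, 0.439, 0.555, -0.439]
contact_force: [-0.3, -0.0, -0.4]
width: 0.0221
```

```bash
python3 -m crank '{"grip":[0,0,0,0,0],"slide":[[0,0,-0.1],[0,0,-0.2],[0,0,-0.3],[0,0,-0.3],[0,0,-0.3]],"roll":[0,0,0,0,0]}'
```

```text
clock: 25.9
position: [0.5987, -0.0915, 0.1033]
ee_rot: [0.555, 0.439, 0.555, -0.438]
contact_force: [-0.3, -0.7, -2.0]
width: 0.022
```

```bash
python3 -m crank '{"grip":[0,0,0,0,0,0,0,0,0,0],"slide":[[0,0,-0.2],[0,0,-0.4],[0,0,-0.6],[0,0,-0.8],[0,0,-1],[0,0,-1.2],[0,0,-1.4],[0,0,-1.5],[0,0,-1.5],[0,0,-1.5]],"roll":[0,0,0,0,0,0,0,0,0,0]}'
```

```text
clock: 26.9
position: [0.5988, -0.0916, 0.0884]
ee_rot: [0.555, 0.439, 0.555, -0.438]
contact_force: [0.3, -0.2, -0.3]
width: 0.0225
```

```bash
python3 -m crank '{"grip":[0,0,0,0,0],"slide":[[0,0,-0.1],[0,0,-0.2],[0,0,-0.3],[0,0,-0.3],[0,0,-0.3]],"roll":[0,0,0,0,0]}'
```

```text
clock: 27.4
position: [0.5987, -0.0915, 0.0853]
ee_rot: [0.555, 0.439, 0.555, -0.438]
contact_force: [0.6, -0.2, -1.3]
width: 0.0224
```

```bash
python3 -m crank '{"grip":[0,0,0,0],"slide":[[0,0,-0.1],[0,0,-0.2],[0,0,-0.2],[0,0,-0.2]],"roll":[0,0,0,0]}'
```

```text
clock: 27.8
position: [0.5987, -0.0916, 0.0833]
ee_rot: [0.555, 0.439, 0.555, -0.439]
contact_force: [0.1, 0.2, -0.4]
width: 0.0222
```

```bash
python3 -m crank '{"grip":[0,0,0,0],"slide":[[0,0,-0.05],[0,0,-0.1],[0,0,-0.1],[0,0,-0.1]],"roll":[0,0,0,0]}'
```

```text
clock: 28.2
position: [0.5987, -0.0916, 0.0823]
ee_rot: [0.555, 0.439, 0.555, -0.439]
contact_force: [-0.5, -1.1, -1.1]
width: 0.022
```

```bash
python3 -m crank '{"grip":[0,0,0,0],"slide":[[0,0,-0.05],[0,0,-0.05],[0,0,-0.05],[0,0,-0.05]],"roll":[0,0,0,0]}'
```

```text
clock: 28.6
position: [0.5988, -0.0916, 0.082]
ee_rot: [0.555, 0.439, 0.555, -0.438]
contact_force: [-0.9, 0.4, 2.4]
width: 0.0224
```

```bash
python3 -m crank '{"grip":[0,0,0,0],"slide":[[0,0,-0.05],[0,0,-0.05],[0,0,-0.05],[0,0,-0.05]],"roll":[0,0,0,0]}'
```

```text
clock: 29.0
position: [0.5989, -0.0915, 0.0818]
ee_rot: [0.555, 0.439, 0.555, -0.438]
contact_force: [-0.4, 2.0, 5.6]
width: 0.022
```

```bash
python3 -m crank '{"grip":[0,0.3,0.5,0.7,0.7,0.7,0.7,0.7],"slide":[[0,0,0.06],[0,0,0.08],[0,0,0.08],[0,0,0.08],[0,0,0.08],[0,0,0.08],[0,0,0.08],[0,0,0.08]],"roll":[0,0,0,0,0,0,0,0]}'
```

```text
clock: 29.8
position: [0.5987, -0.0916, 0.0821]
ee_rot: [0.555, 0.439, 0.555, -0.439]
contact_force: [-0.6, -0.3, -0.6]
width: 0.0598
```

```bash
python3 -m crank '{"grip":[0.7,0.7,0.7,0.7,0.7,0.7,0.7,0.7,0.7,0.7],"slide":[[0,0,0.5],[0,0,2],[0,0,4],[0,0,7],[0,0,10],[0,0,13],[0,0,15],[0,0,16],[0,0,16],[0,0,16]],"roll":[0,0,0,0,0,0,0,0,0,0]}'
python3 - <<'E'
from h import *
S=shot('scene','s5.png');D=shot('side','d5.png')
print(manip.get_state()['contact_force'])
o=[]
for d in(S,D):
    u,v=proj(d,[.5987,-.0915,.08]).astype(int);o.append(cv2.resize(d['frame'][v-30:v+30,u-30:u+30],None,fx=6.5,fy=6.5,interpolation=cv2.INTER_CUBIC));print(u,v)
    print('exp head top',proj(d,[.5987,-.0915,.12]),'exp head bottom',proj(d,[.5987,-.0915,.085]),[ (b[0],b[1]) for b in redblobs(d,15) if abs(b[1]-[u,v]).max()<30])
cv2.imwrite('pics/c4.png',np.hstack(o)[...,::-1])
E
```

```text
clock: 30.8
position: [0.5981, -0.0914, 0.2412]
ee_rot: [0.554, 0.438, 0.555, -0.439]
contact_force: [-0.5, -0.1, -0.5]
width: 0.0596
[-1.29611616 -0.54926595 -0.20320722]
256 223
exp head top [255.55740226 213.76336468] exp head bottom [256.37829798 222.31859921] [(array([252, 212,   7,   6,  39], dtype=int32), array([255.07692308, 214.56410256]))]
260 183
exp head top [260.32722809 171.53238876] exp head bottom [260.63713622 182.23031412] [(array([257, 171,   8,  13,  88], dtype=int32), array([260.73863636, 176.71590909]))]
```

View pics/c4.png

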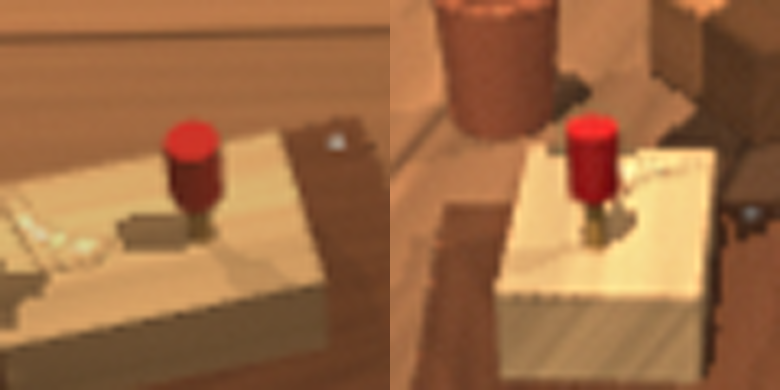

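The pin stands upright in the bore, with its head where a fully seated pin should be: scene (255,214) and side (261,177), against predicted centres of about (256,218) and (260,177). The gripper is well clear, so I hand in.

```bash
python3 -c "
from rig import manip
print(manip.sign_off(), manip.get_state()['clock'])"
```

```text
the job is handed in; nothing more can be done
the job is handed in; nothing more can be done
```

The red-headed pin is in the bore, fully down and upright, and I have let go of it. The job was handed in at about 31 s of the 72 s allowed.

- **Touches:** I touched the long face near the red-dot end, then near the other end, then the middle of the end face by the dot. Each touch was held for roughly 0.7 to 0.8 s, and the readings peaked at about 5 N.
- **Locating the bore:** The touches put the blank at 13.2° in the world frame, about 3.4° off the board. They put the bore at (598.6, -91.5) mm, which agrees with the camera estimate of (599.5, -91.6) mm to within 1 mm.
- **Setting the pin:** It went down freely and met the bottom at the expected height, with a vertical reading of up to 5.6 N. After release, the scene and side views showed it upright with the head at the fully seated height, and the gripper about 16 cm above.
- **Other tools and carvings:** I saw no contact with them. I did not re-measure their positions at the end.
- **Force readings:** They carry about 1 N of noise, so the push values are good to about that. No check disagreed.
- **One slip:** Two identical 0.5 mm approach steps were sent from a small shell loop, with the rows typed out, instead of as two separate commands.

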